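Open the vacuum valves in order

ROBOT

A 6-joint arm with a two-finger parallel gripper is mounted at the origin on a cart in front of the work surface, level with it; the furniture and walls round the work are solid. World frame = base frame: x ahead of the robot, y to its left, z up, the work surface at z = 0. Lengths are in m, angles in degrees, forces in N, time in s.
With the tool pointing down it reaches from about 0.325 to 0.85 m from the base axis. Payload 15.5 kg.
Tool frame: the origin (TCP) lies at the very end of the fingers, on their centre line; the grasp point (between the pads) lies arm.grip_depth behind it (arm.grip_depth is the distance from the TCP to the grasp point, in m); z points along the fingers, y is the direction in which the jaws open and shut (so a half turn about z gives the same grasp; the last joint's range is limited). The gripper opens to 91 mm and grips with 3 to 60 N. Pads are 32 mm wide; open, the fingers measure 118 mm over their backs; the gripper's body (76 mm by 178 mm) begins 60 mm behind the grasp point.
Start: joints at [61.335, 28.281, 77.091, -0, 74.628, -5.472], TCP at [0.246, 0.574, 0.214] pointing down, gripper open.
Joint ranges: [-166.48, 166.48], [-47.26, 123.95], [12.59, 153.08], [-70.14, 250.14], [6.76, 159.57], [-176.63, 176.63]. Speed limits (degrees/s): [108.29, 108.29, 147.25, 172.46, 172.46, 172.46].

INTERFACE

Orientations are given as a 3x3 rotation matrix whose columns are the frame's x, y, z axes.
In Python, from rig import arm gives the robot as it stands. Calls block until the motion is done:
- arm.move_to(position, orientation): joint-space move of the TCP to a pose.
- arm.move_l(position, orientation=None, feed=0.15): straight line of the TCP; orientation=None keeps the orientation; feed is the mean speed in m/s.
- arm.move_joints(angles): joint-space move.
- arm.grip(opening): finger opening in m; the grip force is fixed at half the most; returns when the fingers have stopped.
- arm.sleep(seconds).
- arm.solve_ik(position, orientation): joint angles nearest the present ones, or None.
- arm.snapshot(name): name is "side" or "top"; returns the picture (400x640x3 uint8, red, green, blue); there is no depth.
- arm.get_calibration(name): a dict with "intrinsics" (3x3 intrinsics, pixels), "k1" (the pictures are not rectified: a ray, as slopes to the right and down, at radius r is drawn at 1 + k1 r^2 times it, then the intrinsics apply), "cam_to_world" (4x4, takes a point from camera to world coordinates). Camera axes: x right, y down, z forward; pixel columns grow to the right and rows downward; lengths in m; the calibration is good to about 2 mm. A picture is of the moment at which its call begins. get_calibration takes no time and is no camera call.
A pose or a line that the arm cannot do raises arm.Unreachable and nothing moves.
- arm.sign_off(): hands the job in, once; it reports no verdict.
Readings, each from a call of its own:
- arm.current_t(): time.
- arm.current_joint_positions(): joint angles.
- arm.current_dq(): joint speeds.
- arm.current_tau(): joint torques, N m.
- arm.current_ee_pos(): TCP position.
- arm.current_tool_rot(): TCP orientation.
- arm.current_force(): force on the tool from outside, world axes, zero at the start.
- arm.current_torque(): the same for the moment, N m.
- arm.current_width(): finger opening in m.
Only numpy, scipy, OpenCV 4.12 (cv2) and the standard library are available. Lean on these libraries where they do the work, as an engineer would, in place of code of your own. Each camera call takes 0.05 s, during which the arm holds its last target. There are 200 camera calls.

TASK

Open the valves for the pump-down by pushing their mushroom buttons in lightly with the fingertips, one after the other, so that each stays in: first blue, then yellow, then green. Leave the red vent button out, do not pull any button up, and do not disturb the vials, the canister and the bottle standing round the valves.

Things in the scene. Friction and masses are not known exactly. Their poses are not given: they have to be found in the camera images.
- manifold: flat alloy rail fixed to the worktop that carries the four valves side by side; 84 mm deep (its x), 310 mm long (its y), 12 mm high; origin at the centre of its underside, z up
- blue_valve: valve with the blue button (the roughing valve): grey block 54 x 52 mm and 40 mm high, fixed on the rail, with two brass fittings at its back (+x side) that stand out 14 mm. The four valves stand 68 mm apart centre to centre, in any order. Origin at the centre of the block's underside (12 mm above the worktop), z up
- blue_top (a point): centre of the top face of the blue mushroom button: round head, 33 mm across and 12 mm thick, on a steel stem in mid-block. When the button is out (joint 0) this point is 84 mm above the worktop; it goes straight down with the button. The head has a cushion spring of 2 N per mm (7 mm of give), so it dips about 2 mm before the button moves and gives softly at the end: 8 N brings the button fully in, over 25 N is too hard
- blue_button (a joint): how far the blue button is pushed in, in m: 0 to 0.002 at the start, 0.010 fully in at its stop; counts as pushed in above 0.007. The stem needs a push of about 4 N all the way, has no return spring and stays where it is left (the give of the head's cushion is not counted). Negative (to -0.008) if it is pulled up
- yellow_valve: valve with the yellow button (the backing valve): grey block 54 x 52 mm and 40 mm high, fixed on the rail, with two brass fittings at its back (+x side) that stand out 14 mm. The four valves stand 68 mm apart centre to centre, in any order. Origin at the centre of the block's underside (12 mm above the worktop), z up
- yellow_top (a point): centre of the top face of the yellow mushroom button: round head, 33 mm across and 12 mm thick, on a steel stem in mid-block. When the button is out (joint 0) this point is 84 mm above the worktop; it goes straight down with the button. The head has a cushion spring of 2 N per mm (7 mm of give), so it dips about 2 mm before the button moves and gives softly at the end: 8 N brings the button fully in, over 25 N is too hard
- yellow_button (a joint): how far the yellow button is pushed in, in m: 0 to 0.002 at the start, 0.010 fully in at its stop; counts as pushed in above 0.007. The stem needs a push of about 4 N all the way, has no return spring and stays where it is left (the give of the head's cushion is not counted). Negative (to -0.008) if it is pulled up
- green_valve: valve with the green button (the gate valve): grey block 54 x 52 mm and 40 mm high, fixed on the rail, with two brass fittings at its back (+x side) that stand out 14 mm. The four valves stand 68 mm apart centre to centre, in any order. Origin at the centre of the block's underside (12 mm above the worktop), z up
- green_top (a point): centre of the top face of the green mushroom button: round head, 33 mm across and 12 mm thick, on a steel stem in mid-block. When the button is out (joint 0) this point is 84 mm above the worktop; it goes straight down with the button. The head has a cushion spring of 2 N per mm (7 mm of give), so it dips about 2 mm before the button moves and gives softly at the end: 8 N brings the button fully in, over 25 N is too hard
- green_button (a joint): how far the green button is pushed in, in m: 0 to 0.002 at the start, 0.010 fully in at its stop; counts as pushed in above 0.007. The stem needs a push of about 4 N all the way, has no return spring and stays where it is left (the give of the head's cushion is not counted). Negative (to -0.008) if it is pulled up
- red_valve: valve with the red button (the vent valve, to be left out): grey block 54 x 52 mm and 40 mm high, fixed on the rail, with two brass fittings at its back (+x side) that stand out 14 mm. The four valves stand 68 mm apart centre to centre, in any order. Origin at the centre of the block's underside (12 mm above the worktop), z up
- red_top (a point): centre of the top face of the red mushroom button: round head, 33 mm across and 12 mm thick, on a steel stem in mid-block. When the button is out (joint 0) this point is 84 mm above the worktop; it goes straight down with the button. The head has a cushion spring of 2 N per mm (7 mm of give), so it dips about 2 mm before the button moves and gives softly at the end: 8 N brings the button fully in, over 25 N is too hard
- red_button (a joint): how far the red button is pushed in, in m: 0 to 0.002 at the start, 0.010 fully in at its stop; counts as pushed in above 0.007. The stem needs a push of about 4 N all the way, has no return spring and stays where it is left (the give of the head's cushion is not counted). Negative (to -0.008) if it is pulled up
- red_vial: glass vial with a red cap, 21 mm across, 56 mm high; stands loose within 15 cm of the rail, to be left alone; origin at the centre of its underside, z up
- blue_can: white plastic canister with a blue screw lid, 40 mm across, 53 mm high; stands loose within 15 cm of the rail, to be left alone; origin at the centre of its underside, z up
- black_vial: glass vial with a black cap, 21 mm across, 60 mm high; stands loose within 15 cm of the rail, to be left alone; origin at the centre of its underside, z up
- brown_bottle: brown dropper bottle with a black tip, 34 mm across, 98 mm high; stands loose within 15 cm of the rail, to be left alone; origin at the centre of its underside, z up

How it is judged (in metres and radians):
On the way, in this order (a step that is already met when the one before it is completed fails the run):
1. the blue button is pushed in (value of joint blue_button above 0.007 m), for 0.2 s.
2. the yellow button is pushed in (value of joint yellow_button above 0.007 m), for 0.2 s.
3. the green button is pushed in (value of joint green_button above 0.007 m), for 0.2 s.
At the end, for the whole second after the job is handed in: the blue, yellow and green buttons are each more than 7 mm in, the red one less than 4 mm; the four loose things stand within 15 mm of where they stood (value of joint each of blue_button, yellow_button, green_button above 0.007 m and value of joint red_button below 0.004 m and distance of each of red_vial, blue_can, black_vial, brown_bottle from where it was at the start of the episode below 0.015 m); the robot touches nothing.
It fails at once if the red vent button is pushed in 4 mm or more (value of joint red_button above 0.004 m).
It fails at once if yellow is in before blue, or green before yellow ((value of joint yellow_button above 0.007 m and value of joint blue_button below 0.007 m) or (value of joint green_button above 0.007 m and value of joint yellow_button below 0.007 m)).
It fails at once if a button is pulled up by more than 4 mm (value of joint any of blue_button, yellow_button, green_button, red_button below -0.004 m).
It fails at once if a valve or the rail is pressed with more than 25 N (contact force between anything else and blue_valve above 25 N or contact force between anything else and yellow_valve above 25 N or contact force between anything else and green_valve above 25 N or contact force between anything else and red_valve above 25 N or contact force between anything else and manifold above 25 N).
It fails at once if a vial, the canister or the bottle is moved more than 15 mm or tipped over (distance of any of red_vial, blue_can, black_vial, brown_bottle from where it was at the start of the episode above 0.015 m or angle between any of red_vial, blue_can, black_vial, brown_bottle's own z axis and vertical above 0.5 rad).
It also fails if it takes over 42 s, if anything falls off the work surface, if the arm or the gripper's body presses on something with over 40 N, if the wrist force passes 120 N, or if a joint passes its speed limit or range.

## Working session

There is one attempt and no reset: what is moved stays moved. The work goes in short steps, each a Python script; the robot and the scene stay as the last script left them, time stands still between calls to the robot, and variables do not carry over. Pictures are saved under pics/ and viewed, about 8 in all and at most 12, crops included, and the job is handed in when it is done.

```bash
mkdir -p pics; ls; python3 - <<'E'
from rig import arm
import cv2,numpy as np
for n in("side","top"):
    im=arm.snapshot(n); cv2.imwrite(f"pics/{n}0.png",im[:,:,::-1])
    c=arm.get_calibration(n); print(n,np.round(c["intrinsics"],1).tolist(),c["k1"],np.round(c["cam_to_world"],3).tolist())
print(arm.current_t(),arm.current_width(),arm.grip_depth,arm.current_tool_rot(),arm.current_force())
E
```

```text
pics
side [[520.9, 0.0, 319.0], [0.0, 520.9, 197.1], [0.0, 0.0, 1.0]] -0.023460636335910813 [[-0.713, 0.295, -0.636, 1.116], [0.701, 0.314, -0.64, 0.641], [0.011, -0.902, -0.431, 0.461], [0.0, 0.0, 0.0, 1.0]]
top [[406.8, 0.0, 314.9], [0.0, 406.8, 204.3], [0.0, 0.0, 1.0]] -0.013307911323366265 [[0.015, -0.977, 0.213, 0.359], [-1.0, -0.014, 0.005, 0.062], [-0.002, -0.213, -0.977, 0.915], [0.0, 0.0, 0.0, 1.0]]
0.1 0.09077007191136358 0.0188 [[-9.19186517e-01  3.93822150e-01 -5.11185205e-04]
 [ 3.93822473e-01  9.19185998e-01 -9.80728364e-04]
 [ 8.36417304e-05 -1.10278851e-03 -9.99999388e-01]] [ 0.03974493 -0.03260474  0.8380034 ]
```

View pics/top0.png

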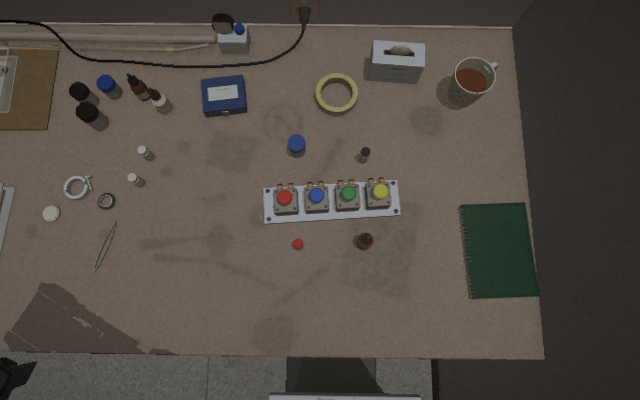

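View pics/side0.png

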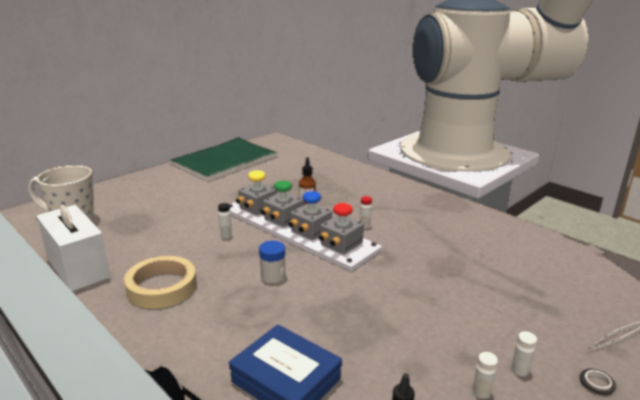

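The top view shows red (285,198), blue (316,196), green (348,194) and yellow (380,191). The bottle (365,241) and the vials are clear of the heads. Next I triangulate the heads.

```bash
cat > h.py <<'E'
from rig import arm
import cv2,numpy as np
H={'red':(0,6),'blue':(108,122),'green':(55,80),'yellow':(25,34)}
G={'top':dict(red=(285,198),blue=(316,196),green=(348,194),yellow=(380,191)),
   'side':dict(red=(343,210),blue=(312,197),green=(284,186),yellow=(257,176))}
def head(im,col,guess,r=14):
    hsv=cv2.cvtColor(im,cv2.COLOR_RGB2HSV); lo,hi=H[col]
    m=cv2.inRange(hsv,(lo,110,50),(hi,255,255))
    if col=='red': m|=cv2.inRange(hsv,(172,110,50),(180,255,255))
    w=np.zeros_like(m); cv2.circle(w,guess,r,255,-1); m&=w
    c=max(cv2.findContours(m,cv2.RETR_EXTERNAL,cv2.CHAIN_APPROX_NONE)[0],key=cv2.contourArea)
    M=cv2.moments(c); return (M['m10']/M['m00'],M['m01']/M['m00']),cv2.boundingRect(c),M['m00']
def ray(n,p):
    c=arm.get_calibration(n)
    d=cv2.undistortPoints(np.array([[p]],float),np.array(c['intrinsics'],float),np.array([c['k1'],0,0,0.]))[0,0]
    T=np.array(c['cam_to_world']); d=T[:3,:3]@[*d,1]; return T[:3,3],d/np.linalg.norm(d)
def plane(n,p,z): o,d=ray(n,p); return o+d*(z-o[2])/d[2]
def tri(a,b):
    (o1,d1),(o2,d2)=a,b
    s=np.linalg.lstsq(np.c_[d1,-d2],o2-o1,rcond=None)[0]; p,q=o1+s[0]*d1,o2+s[1]*d2
    return (p+q)/2,np.linalg.norm(p-q)
E
python3 - <<'E'
from h import *
im={n:arm.snapshot(n) for n in G}
for c in H:
    t=head(im['top'],c,G['top'][c]); s=head(im['side'],c,G['side'][c])
    p,g=tri(ray('top',t[0]),ray('side',s[0]))
    print(c,np.round(t[0],1),t[1:],np.round(s[0],1),s[1:],'tri',np.round(p,4),round(g,4),'top plane .080',np.round(plane('top',t[0],.080),4),'side',np.round(plane('side',s[0],.079),4))
E
```

```text
red [284. 197.] ((277, 190, 15, 15), 157.0) [342.4 208.7] ((333, 202, 20, 14), 192.5) tri [0.556  0.1319 0.0796] 0.0004 top plane .080 [0.5561 0.1317 0.08  ] side [0.555  0.1313 0.079 ]
blue [316.2 194.7] ((309, 188, 15, 15), 142.0) [311.2 196.7] ((303, 191, 18, 12), 148.0) tri [0.5617 0.0644 0.0796] 0.0008 top plane .080 [0.5619 0.0641 0.08  ] side [0.5607 0.064  0.079 ]
green [348.3 192.4] ((342, 186, 14, 14), 114.5) [282.4 185.5] ((275, 181, 16, 10), 108.0) tri [ 0.5676 -0.0034  0.08  ] 0.0009 top plane .080 [ 0.5679 -0.0037  0.08  ] side [ 0.5661 -0.0045  0.079 ]
yellow [380.6 190.3] ((374, 184, 14, 14), 129.0) [256.2 173.8] ((249, 170, 15, 8), 78.5) tri [ 0.5727 -0.0713  0.0831] 0.0005 top plane .080 [ 0.5737 -0.072   0.08  ] side [ 0.5667 -0.0788  0.079 ]
```

Head spacing is 67.9 mm and height about 80 mm, as expected, so the fits agree. Now I close the gripper and press blue with force feedback.

```bash
cat >> h.py <<'E'
P=dict(blue=(.5616,.0643),green=(.5677,-.0036),yellow=(.5735,-.0716))
R=np.array([[-1,0,0],[0,1,0],[0,0,-1.]])
def press(col):
    x,y=P[col]
    arm.move_l([x,y,.100],R,feed=.1); arm.sleep(.3)
    f0=arm.current_force()[2]; z=.088; arm.move_l([x,y,z],feed=.04); log=[]
    while z>.0645:
        arm.sleep(.1); f=arm.current_force()[2]-f0
        log.append((round(z*1e3,1),round(arm.current_ee_pos()[2]*1e3,1),round(f,1)))
        if f>9.5: break
        z-=.001; arm.move_l([x,y,z],feed=.02)
    arm.sleep(.3); print(col,log,'held',arm.current_force()-[0,0,f0])
    arm.move_l([x,y,.120],feed=.1)
    print('t',arm.current_t())
E
python3 - <<'E'
from h import *
arm.grip(0.0); print(arm.current_width())
arm.move_to([*P['blue'],.16],R); print(arm.current_t(),arm.current_ee_pos(),arm.current_force())
press('blue')
for n in G: cv2.imwrite(f"pics/{n}1.png",arm.snapshot(n)[120:280,200:440,::-1].repeat(3,0).repeat(3,1))
E
```

```text
0.00034561245404890917
3.725 [0.56159546 0.06501597 0.16008379] [-0.12503185  0.97174359 -0.19745953]
blue [(88.0, np.float64(88.0), np.float64(-0.7)), (87.0, np.float64(87.0), np.float64(0.5)), (86.0, np.float64(86.0), np.float64(0.1)), (85.0, np.float64(85.0), np.float64(0.2)), (84.0, np.float64(84.0), np.float64(-1.0)), (83.0, np.float64(83.1), np.float64(1.0)), (82.0, np.float64(82.1), np.float64(2.5)), (81.0, np.float64(81.0), np.float64(1.9)), (80.0, np.float64(80.0), np.float64(1.9)), (79.0, np.float64(79.0), np.float64(1.8)), (78.0, np.float64(78.0), np.float64(2.0)), (77.0, np.float64(77.0), np.float64(2.3)), (76.0, np.float64(76.0), np.float64(2.0)), (75.0, np.float64(75.0), np.float64(2.7)), (74.0, np.float64(74.0), np.float64(2.0)), (73.0, np.float64(73.0), np.float64(2.1)), (72.0, np.float64(72.0), np.float64(3.6)), (71.0, np.float64(71.1), np.float64(5.6)), (70.0, np.float64(70.2), np.float64(7.9)), (69.0, np.float64(69.3), np.float64(9.6))] held [-0.09359586 -0.23391419  9.90734295]
t 12.9333
```

View pics/side1.png

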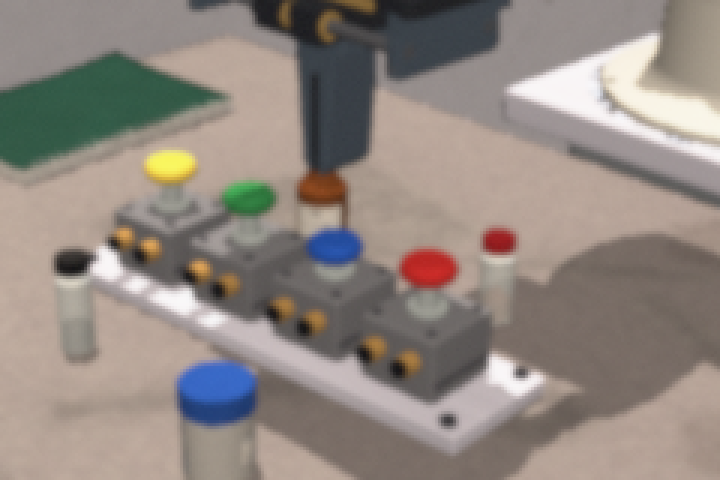

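The picture shows blue (334,245 in the crop) clearly lower than the others. The force ramped to 9.6 N at the stop, and the vials are standing. Next are yellow and green.

```bash
sed -i 's/z=.088/z=.085/; s/log.append.*/log.append((round(z*1e3,1),round(float(f),1)))/' h.py; python3 - <<'E'
from h import *
arm.move_l([*P['yellow'],.12],feed=.15)
press('yellow'); print(head(arm.snapshot('side'),'yellow',G['side']['yellow']))
press('green')
arm.move_l([.5677,-.0036,.17],feed=.15)
im=arm.snapshot('side')
for c in H: print(c,head(im,c,G['side'][c]))
cv2.imwrite("pics/side2.png",im[120:280,200:440,::-1].repeat(3,0).repeat(3,1)); print(arm.current_t())
E
```

```text
yellow [(85.0, -0.0), (84.0, 0.6), (83.0, 1.1), (82.0, 3.2), (81.0, 2.1), (80.0, 2.7), (79.0, 1.9), (78.0, 2.7), (77.0, 1.9), (76.0, 2.6), (75.0, 2.7), (74.0, 2.7), (73.0, 2.6), (72.0, 4.6), (71.0, 6.5), (70.0, 8.2), (69.0, 9.8)] held [-1.34513695  0.0637095   9.80416043]
t 21.925Traceback (most recent call last):
  File "<stdin>", line 3, in <module>
  File "h.py", line 11, in head
    c=max(cv2.findContours(m,cv2.RETR_EXTERNAL,cv2.CHAIN_APPROX_NONE)[0],key=cv2.contourArea)
ValueError: max() iterable argument is empty
```

Yellow's force profile matches blue's, but the colour mask came up empty, so I look before going on.

```bash
python3 - <<'E'
from h import *
cv2.imwrite("pics/side3.png",arm.snapshot('side')[120:280,200:440,::-1].repeat(3,0).repeat(3,1))
E
```

```text
(no output)
```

View pics/side3.png

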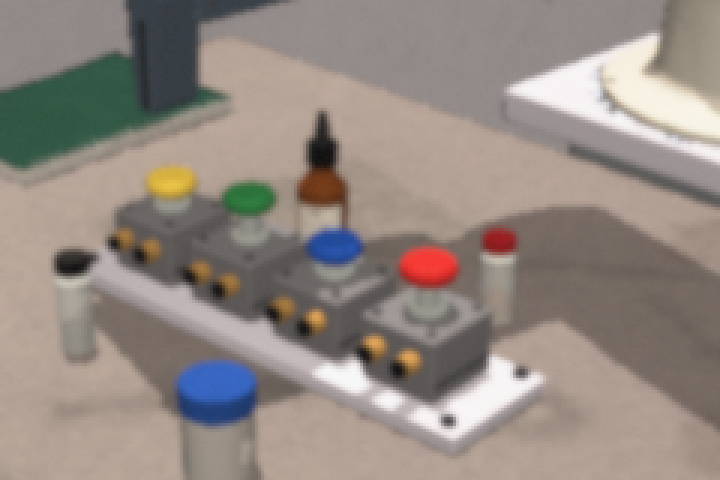

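Yellow (172,183 in the crop) is down. The mask failed only because the arm's shadow shifted the hue. Blue is still in and red is out. Green is next.

```bash
python3 - <<'E'
from h import *
press('green')
arm.move_l([*P['green'],.17],feed=.15)
for n in G: cv2.imwrite(f"pics/{n}4.png",arm.snapshot(n)[120:280,200:440,::-1].repeat(3,0).repeat(3,1))
print(arm.current_t(),arm.current_force())
E
```

```text
green [(85.0, 0.3), (84.0, -0.9), (83.0, 2.2), (82.0, 1.7), (81.0, 2.2), (80.0, 2.6), (79.0, 2.4), (78.0, 1.9), (77.0, 3.1), (76.0, 2.8), (75.0, 2.8), (74.0, 3.3), (73.0, 3.1), (72.0, 5.0), (71.0, 6.8), (70.0, 8.5), (69.0, 9.3), (68.0, 11.4)] held [-0.75071484 -0.34264517 11.65170294]
t 30.725
31.3083 [ 0.96040128 -0.19435154  0.30677731]
```

View pics/side4.png

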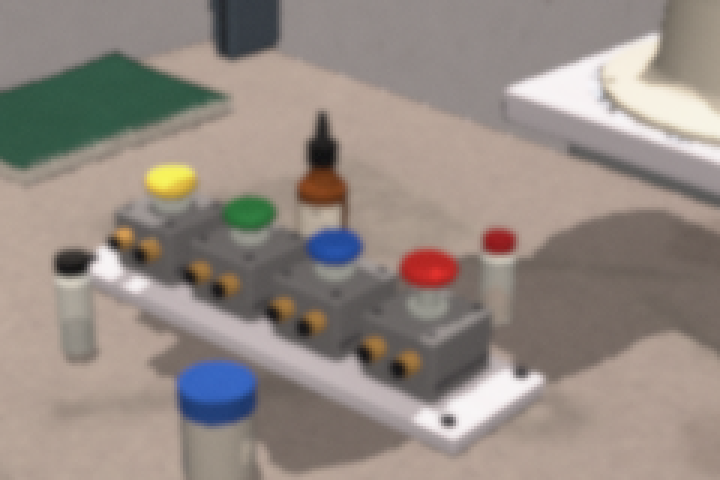

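Blue, yellow and green are down and red is out. All four loose things stand where they were, and the arm is clear, so I hand in.

```bash
python3 -c "
from rig import arm
arm.sign_off()"
```

```text
the job is handed in; nothing more can be done
```

I pushed the buttons in with the closed fingertips in the order blue, yellow, green, and handed the job in at about 31 s of the 42 s allowed. `sign_off` gives no verdict.

- **Force:** each press moved the stem at about 2–3 N, then climbed at about 2 N per mm against the stop. I stopped at about 10 N for blue and yellow and 11.7 N for green, under the 25 N limit. The 2–3 N reading disagrees with the stated 4 N, but the rise came at the expected height (72 mm and below).
- **Last picture:** blue, yellow and green are visibly down and red is out. The two vials, the canister and the bottle look to be where they stood; I judged this by eye and did not measure it. The arm was clear, with the fingertips 0.17 m above the worktop.
- **Failed check:** the automatic colour check on yellow found nothing, probably because the arm's shadow changed its hue. It stopped the script before green, so I confirmed yellow was down from a picture and then pressed green. I did not repeat the colour check at the end.

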